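# Hold the spring vice open with its push rod

### The job

Lift the push rod up off its hanger, put its end down into the bore on top of the spring vice and press the sunken plunger until the lower jaw's top edge stands in the green band of the scale (about 24 mm down; the green stripe on the rod is then level with the bore's rim); never push on into the red band. Finish while still gripping the rod and holding the vice open like that, so that I can slip the cherry blank into the jaws, and leave the other things on the bench where they are.

Things in the scene. Friction and masses are not known exactly. Their poses are not given: they have to be found in the camera images.
- push_rod_grip (a point): Centre of the push rod's pale wooden square handle, which stands on top of the upright tool: 26x26 mm across its flats (along the point's x and y axes), 60 mm tall. This point lies 30 mm below the handle's top, 35 mm above the flange's underside and 115 mm above the rod's tip; z points up along the tool.
- push_rod_tip (a point): Lower end of the push rod, on its axis, 115 mm below the handle's centre.
- push_rod: The push rod, loose, 0.11 to 0.23 kg; origin at its lower tip, z up. Below the handle a brass flange (42 mm across, 5 mm thick) that lies on the hanger's prongs, then a straight steel rod (14 mm thick, 80 mm from flange to tip) with a green stripe 35 to 43 mm above the tip.
- hanger: Fixed stand (100x80 mm base, wooden post at its +x side) with two steel prongs, tops 120 mm above the bench, 22 mm apart, pointing to its -x side, tips turned up by 8 mm. Origin on the bench about under the hanging rod's axis. Nothing stands higher than the prong tips, so the rod comes straight up and off.
- spring_vice: Fixed grey spring vice: a 64x64 mm column, 125 mm tall, on a dark 150x90 mm base, jaws and scale on its -x side. Origin on the bench under the axis of the upright round bore in the column's top.
- vice_bore (a point): Centre of the bore's mouth, level with the column's top, 125 mm above the bench. The bore is 31 mm wide with a small chamfer and goes straight down; in it sits the brass plunger.
- plunger_top (a point): Centre of the flat top of the brass plunger (27 mm wide) inside the bore, 15 mm below the rim when at rest; moves down with the plunger. The plunger carries the lower jaw.
- vice_plunger (a joint): Downward travel of plunger and lower jaw, m: 0 at rest (jaws shut), 0.036 at the bottom stop. Spring return: about 3.5 N starts it, 10 N at 0.024. The jaw's top edge is in the scale's green band from 0.020 to 0.028 (at 0.024 the middle of the rod's green stripe, 39 mm above its tip, is level with the bore's rim); the red band begins at 0.0315.
- blank_cherry: reddish squared cherry turning blank, 19x128x19 mm, lying; the piece that will be slipped into the jaws by someone else; leave it lying; bystander, origin at its underside's centre
- spinning_top: red-brown wooden spinning top, 44 mm across, 50 mm tall; bystander, origin at its underside's centre
- wood_egg: light wooden egg on a small foot, 47 mm across, 60 mm tall; bystander, origin at its underside's centre
- bottle_stopper: dark turned wooden bottle stopper, 39 mm across, 80 mm tall, standing; bystander, origin at its underside's centre
- drive_centre: light grey steel drive centre, 25 mm across, 66 mm tall, standing; bystander, origin at its underside's centre
- sealer_bottle: brown bottle with red cap, 47 mm across, 106 mm tall; bystander, origin at its underside's centre
Things that resemble listed ones, but are neither listed nor needed, are in the scene too. Leave any pink or purple look-alike of the push_rod alone.

How it is judged:
By the outcome, as a careful person would: the job done as asked, in the order asked, and still so for the second after the job is handed in, while the arm keeps its last pose, push and grip.
It also fails if it takes over 35 s, if anything falls off the work surface, if the arm or the gripper's body presses on something with over 40 N, if the wrist force passes 120 N, or if a joint passes its speed limit or range.

### The arm

A 7-joint arm with a two-finger parallel gripper is mounted at the origin on a cart in front of the work surface, level with it; the furniture and walls round the work are solid. World frame = base frame: x ahead of the robot, y to its left, z up, the work surface at z = 0. Lengths are in m, angles in degrees, forces in N, time in s.
With the tool pointing down it reaches from about 0.4 to 0.9 m from the base axis. Payload 5.6 kg.
Tool frame: the origin (TCP) lies on the mounting face of the last link; the fingertips stand ctrl.tcp_to_tips ahead of it and the grasp point (between the pads) lies 171 mm ahead of it (ctrl.tcp_to_tips is the distance from the TCP to the fingertips, in m); z points along the fingers, y is the direction in which the jaws open and shut (so a half turn about z gives the same grasp; the last joint's range is limited). The gripper opens to 92 mm and grips with 3 to 60 N. Pads are 20 mm wide; open, the fingers measure 128 mm over their backs; the gripper's body (75 mm by 189 mm) begins 69 mm behind the grasp point.
Start: joints at [-65.661, 26.786, -0.665, 91.828, 0.344, 61.387, -3.226], TCP at [0.293, 0.58, 0.405] pointing down, gripper open.
Joint ranges: [-144.91, 144.91], [-17.63, 115.5], [-89.93, 88.59], [15.96, 139.68], [-74.01, 254.01], [8.47, 105.57], [-167.45, 167.45]. Speed limits (degrees/s): [147.25, 147.25, 180, 180, 180, 180, 180].

### API

Orientations are given as [roll, pitch, yaw] about the fixed x, y, z axes, in that order (R = Rz(yaw) Ry(pitch) Rx(roll)).
In Python, from rig import ctrl, imaging gives the robot as it stands.
- The arm moves only by the tool step_arm, never from a script. Its arguments are lists of equal length, an entry for each row: "rotation": the turn, a rotation vector about the world's x, y, z as a fraction of full scale, a list of three; "linear": the shift along the world's x, y, z as a fraction of full scale, a list of three; "jaw": the opening, from -1 (shut) to 1 (fully open). A call has exactly 8 rows; each row is the pose to reach, as a shift and turn from the pose commanded when the call began; what a row does not reach only later rows make up. Full scale, the value 1, is 50 cm for a shift and 90 degrees for a turn. A row lasts 1/10 s, in which the tool goes at most 50 mm and 8.59 degrees, less where a joint would pass 70% of its speed; a pose out of reach is approached as far as the arm can. A call with a number of a shift or a turn outside -1 to 1 is refused whole. A call with a gripper value outside its range is refused whole. The fingers move at their own pace and stop on an object; "force" is the grip in N (left out, the last holds). Time passes only in rows, so rows that repeat a pose let the fingers close, or fill a call up. It gives the time, the measured TCP pose, the force and the opening at its end, in the units of the state.
- ctrl.get_obs(): the state, without advancing time (a new reading comes with each control period).
- imaging.get_image(name): name is "scene" or "top" or "wrist"; returns a dict with "image" (420x560x3 uint8, red, green, blue), "depth" (420x560 float32, m along the optical axis (not along the pixel's ray), 0 where there is no reading), "fov_y" (degrees; the focal length in pixels is half the picture's height over the tangent of half this angle, whatever the lens; pixels are square), "cx", "cy" (the principal point, pixels), "xyz" and "attitude" of the camera in the world; the wrist camera has in their place "tool_from_camera" (4x4, takes a point from camera to tool coordinates, whose origin is the TCP and whose axes are the flange's). Camera axes: x right, y down, z forward; pixel columns grow to the right and rows downward; lengths in m; the calibration is good to about 2 mm. The wrist camera is an equidistant fisheye: a pixel r from the principal point sees the ray r / f radians off the axis. A picture is of the moment at which its call begins: read the wrist's pose just before it.
- ctrl.close_job(): hands the job in, once; it reports no verdict.
The state is a dict: "clock": time; "joint_positions": joint angles; "qd": joint speeds; "joint_torque": joint torques, N m; "tool_pos": TCP position; "eef_rot": TCP orientation; "wrist_force": force on the tool from outside, world axes, zero at the start; "moment": the same for the moment, N m; "width": finger opening in m.
Only numpy, scipy, OpenCV 4.12 (cv2) and the standard library are available. Lean on these libraries where they do the work, as an engineer would, in place of code of your own. Each camera call takes 0.05 s, during which the arm holds its last target.

## Working session

There is one attempt and no reset: what is moved stays moved. The work goes in short steps, Python scripts to look and compute and a tool call to move; the robot and the scene stay as the last step left them, time stands still between calls to the robot, and variables do not carry over. Pictures are saved under pics/ and viewed, and the job is handed in when it is done.

Besides the shell and the picture viewer there is one more tool, called after ">>>" in YAML: its name, and indented under it one key for each argument. step_arm: Moves the arm, as the interface text tells. Shift numbers are shares of 50 cm and turn numbers shares of 90 degrees, none past 1 either way. Its arguments: {"type":"object","properties":{"rotation":{"type":"array","items":{"type":"array","items":{"type":"number"}}},"linear":{"type":"array","items":{"type":"array","items":{"type":"number"}}},"jaw":{"type":"array","items":{"type":"number"}},"force":{"type":"number"}},"required":["rotation","linear","jaw"]}

```bash
ls; mkdir -p pics; cat > h.py <<'E'
import numpy as np,cv2
from rig import ctrl,imaging
from scipy.spatial.transform import Rotation as R
def snap(n,f):
    d=imaging.get_image(n); cv2.imwrite('pics/'+f+'.png',d['image'][:,:,::-1]); np.savez('/tmp/'+f+'.npz',**d); return d
def Rw(a): return R.from_euler('xyz',a,degrees=True).as_matrix()
def foc(d): return 210/np.tan(np.radians(float(d['fov_y']))/2)
def cloud(d):
    f=foc(d);v,u=np.mgrid[:420,:560];z=d['depth']
    p=np.stack([(u-d['cx'])/f*z,(v-d['cy'])/f*z,z],-1)
    return p@Rw(d['attitude']).T+d['xyz']
E
python3 - <<'E'
from h import *
print(ctrl.get_obs(),ctrl.tcp_to_tips)
for n in('scene','top','wrist'):
    d=snap(n,n+'0'); print({k:v for k,v in d.items() if k not in('image','depth')})
E
```

```text
pics
{'clock': 0.0, 'joint_positions': array([-65.66179703,  26.83451158,  -0.66635391,  91.88178569,
         0.34521233,  61.38613368,  -3.22320894]), 'qd': array([-0.07323335,  0.0205524 , -0.04153899,  0.05460992, -0.03119524,
       -0.0003661 ,  0.07176162]), 'joint_torque': array([-7.10142149e-05, -5.20570529e+01, -1.22335876e-02, -2.43763018e+01,
       -5.66361460e-02,  1.71660399e-02,  1.37963452e-04]), 'tool_pos': array([0.29300546, 0.57992422, 0.40375069]), 'eef_rot': array([-1.79899832e+02,  7.60713020e-03,  1.53199052e+02]), 'wrist_force': array([0.30635443, 0.12492265, 0.85205032]), 'moment': array([-7.19920822e-05, -1.61922390e-02, -1.45650397e-02]), 'width': 0.0917467402082809} 0.1901
{'fov_y': 53.98823485930884, 'cx': 274.7982381745641, 'cy': 196.8655634008428, 'xyz': array([-0.29653119,  0.63645142,  0.60912653]), 'attitude': array([-115.66229307,   -0.27846178, -127.05177695])}
{'fov_y': 51.648825396273786, 'cx': 278.5890756900848, 'cy': 207.95212436067962, 'xyz': array([0.32881374, 0.01992114, 1.50966999]), 'attitude': array([-170.93155081,   -0.83866663,  -90.10602171])}
{'fov_y': 65.70646984690485, 'cx': 281.95081223872063, 'cy': 206.63633115966977, 'tool_from_camera': array([[ 2.91443808e-04, -9.66095310e-01, -2.58185528e-01,
         7.16750775e-02],
       [ 9.99999724e-01,  4.58151897e-04, -5.85527283e-04,
         5.59808273e-04],
       [ 6.83963352e-04, -2.58185286e-01,  9.66095177e-01,
         1.99159849e-02],
       [ 0.00000000e+00,  0.00000000e+00,  0.00000000e+00,
         1.00000000e+00]])}
```

View pics/scene0.png

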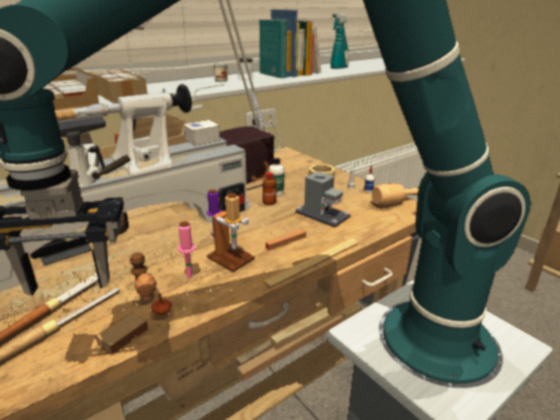

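View pics/top0.png

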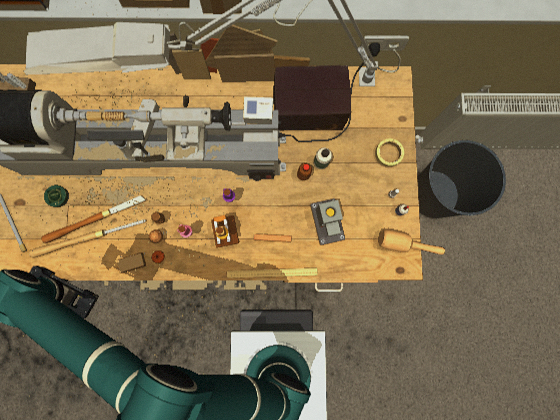

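View pics/wrist0.png

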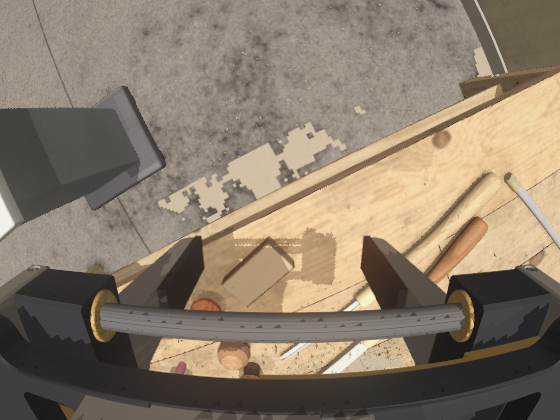

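The top view shows the hanger with the rod near (222,228), the vice near (328,215) with its brass plunger around (331,211), and pink and purple look-alikes at (184,230) and (229,195). I'll measure next.

```bash
python3 - <<'E'
from h import *
d=np.load('/tmp/top0.npz');c=cloud(d)
im=d['image']
print('table',c[240:260,280:300].reshape(-1,3).mean(0))
cv2.imwrite('pics/topz.png',cv2.resize(im[180:260,170:360][:,:,::-1],None,fx=4,fy=4,interpolation=cv2.INTER_NEAREST))
np.set_printoptions(precision=3,suppress=True,linewidth=200)
def reg(u0,u1,v0,v1,z0,z1):
    s=c[v0:v1,u0:u1].reshape(-1,3);m=(s[:,2]>z0)&(s[:,2]<z1);s=s[m]
    print(len(s),np.median(s,0),s.min(0),s.max(0))
    if len(s)>5:
        r=cv2.minAreaRect((s[:,:2]*1000).astype(np.float32));print(r)
reg(200,250,205,255,.165,.215)
reg(200,250,205,255,.215,.3)
reg(200,250,205,255,.1,.14)
reg(305,355,195,250,.115,.135)
reg(305,355,195,250,.095,.115)
print((c[218:240,210:235,2]*1000).astype(int))
E
```

```text
table [ 0.42312021 -0.03987724  0.00857786]
74 [0.471 0.18  0.187] [0.459 0.168 0.167] [0.485 0.195 0.193]
((472.5809631347656, 181.48207092285156), (25.643051147460938, 25.019306182861328), 13.648716926574707)
  return _methods._mean(a, axis=axis, dtype=dtype,
  ret = um.true_divide(
Traceback (most recent call last):
ValueError: zero-size array to reduction operation minimum which has no identity
```

View pics/topz.png

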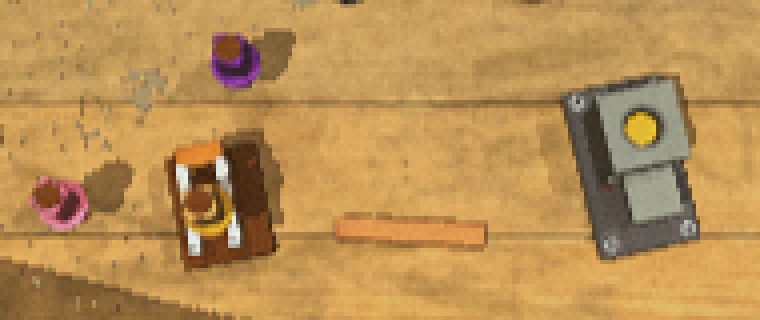

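```bash
python3 - <<'E'
from h import *
d=np.load('/tmp/top0.npz');c=cloud(d)
im=d['image']
np.set_printoptions(precision=4,suppress=True,linewidth=200)
print('table',np.median(c[240:260,280:300].reshape(-1,3),0), np.median(c[225:235,290:305,2]))
def reg(u0,u1,v0,v1,z0,z1):
    s=c[v0:v1,u0:u1].reshape(-1,3);m=(s[:,2]>z0)&(s[:,2]<z1);s=s[m]
    print(len(s),np.median(s,0))
    if len(s)>5:
        print(s.min(0),s.max(0));r=cv2.minAreaRect((s[:,:2]*1000).astype(np.float32));print(r)
for z in [(.175,.2),(.13,.17),(.1,.13)]: print('h',z);reg(205,245,212,250,*z)
for z in [(.115,.135),(.1,.115),(.08,.1),(.003,.04)]: print('v',z);reg(308,352,198,247,*z)
# plunger by colour
h=cv2.cvtColor(im,cv2.COLOR_RGB2HSV)
m=(h[...,0]>20)&(h[...,0]<32)&(h[...,1]>150); m[:, :322]=0;m[:,342:]=0;m[:203]=0;m[220:]=0
v,u=np.nonzero(m);print('plunger',u.mean(),v.mean(),len(u),np.median(c[m],0), (c[m][:,:2].max(0)+c[m][:,:2].min(0))/2)
cam=d['xyz'];f=foc(d)
def ray(u,v,z):
    r=Rw(d['attitude'])@np.array([(u-d['cx'])/f,(v-d['cy'])/f,1]);return cam+r*(z-cam[2])/r[2]
print(ray(u.mean(),v.mean(),.11))
# grey top
E
```

```text
table [ 0.4222 -0.0387  0.0007] 0.0005369219891774302
h (0.175, 0.2)
70 [0.4715 0.1817 0.1875]
[0.4594 0.1683 0.1755] [0.4846 0.195  0.1928]
((472.4159240722656, 181.90626525878906), (25.491668701171875, 24.805076599121094), 9.719522476196289)
h (0.13, 0.17)
24 [0.4613 0.1729 0.1401]
[0.4393 0.1569 0.1308] [0.4818 0.1985 0.1674]
((457.6342468261719, 181.73350524902344), (36.005733489990234, 38.43193817138672), 23.571063995361328)
h (0.1, 0.13)
206 [0.4948 0.1821 0.1213]
[0.4375 0.1552 0.1004] [0.5276 0.211  0.1297]
((484.0387878417969, 184.29408264160156), (86.97860717773438, 42.98554229736328), 12.126768112182617)
v (0.115, 0.135)
336 [ 0.5398 -0.1676  0.1252]
[ 0.5039 -0.2057  0.116 ] [ 0.5766 -0.1315  0.1339]
((540.8233642578125, -167.9456787109375), (64.62808227539062, 65.04446411132812), 12.349833488464355)
v (0.1, 0.115)
84 [ 0.5389 -0.1688  0.1088]
[ 0.471  -0.2057  0.1001] [ 0.5631 -0.1307  0.1149]
((525.4470825195312, -164.7169647216797), (100.10395812988281, 59.237693786621094), 51.276611328125)
v (0.08, 0.1)
192 [ 0.4916 -0.1767  0.0924]
[ 0.4654 -0.2054  0.0806] [ 0.5607 -0.1313  0.0994]
((518.5389404296875, -172.39614868164062), (101.4886703491211, 62.939144134521484), 13.865941047668457)
v (0.003, 0.04)
713 [ 0.4963 -0.1596  0.0125]
[ 0.4352 -0.2583  0.003 ] [ 0.605  -0.1046  0.0393]
((520.0807495117188, -181.3555145263672), (152.3387908935547, 170.5049591064453), 89.470703125)
plunger 330.0208333333333 211.70833333333334 48 [ 0.5393 -0.169   0.11  ] [ 0.54   -0.1711]
[ 0.5399 -0.1691  0.11  ]
```

>>> step_arm:
  rotation:
    - [0, 0, -0.06]
    - [0, 0, -0.13]
    - [0, 0, -0.2]
    - [0, 0, -0.28]
    - [0, 0, -0.35]
    - [0, 0, -0.42]
    - [0, 0, -0.5]
    - [0, 0, -0.569]
  linear:
    - [0.03, -0.05, 0.04]
    - [0.07, -0.14, 0.1]
    - [0.11, -0.23, 0.1]
    - [0.15, -0.32, 0.1]
    - [0.19, -0.41, 0.1]
    - [0.23, -0.5, 0.1]
    - [0.27, -0.59, 0.1]
    - [0.31, -0.68, 0.1]
  jaw: [1, 1, 1, 1, 1, 1, 1, 1]
  force: 40

```text
clock: 0.95
tool_pos: [0.4476, 0.24, 0.4548]
eef_rot: [180.0, -0.0, 101.7]
wrist_force: [1.1, -0.5, -0.6]
width: 0.0924
```

>>> step_arm:
  rotation:
    - [0, 0, 0]
    - [0, 0, 0]
    - [0, 0, 0]
    - [0, 0, 0]
    - [0, 0, 0]
    - [0, 0, 0]
    - [0, 0, 0]
    - [0, 0, 0]
  linear:
    - [0.016, -0.04, 0]
    - [0.032, -0.08, -0.02]
    - [0.048, -0.117, -0.04]
    - [0.048, -0.117, -0.05]
    - [0.048, -0.117, -0.05]
    - [0.048, -0.117, -0.05]
    - [0.048, -0.117, -0.05]
    - [0.048, -0.117, -0.05]
  jaw: [1, 1, 1, 1, 1, 1, 1, 1]

```text
clock: 1.75
tool_pos: [0.4711, 0.1845, 0.43]
eef_rot: [180.0, -0.0, 102.1]
wrist_force: [0.3, -0.4, -0.1]
width: 0.0923
```

```bash
python3 - <<'E'
from h import *
o=ctrl.get_obs();print(o['tool_pos'],o['eef_rot'],o['wrist_force'],o['joint_positions'])
d=snap('wrist','wrist1')
np.savez('/tmp/w1pose.npz',p=o['tool_pos'],r=o['eef_rot'])
snap('scene','scene1')
E
```

```text
[0.47107083 0.18445444 0.43001982] [ 1.79966748e+02 -1.77788951e-02  1.02069922e+02] [ 0.29524298 -0.38311055 -0.10797891] [-41.88198725  11.00908347  19.08093383 111.24025026  -4.21737328
  58.37520681  -8.84549004]
```

View pics/wrist1.png

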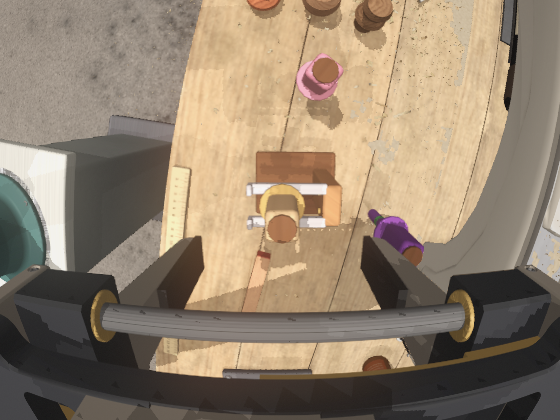

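View pics/scene1.png

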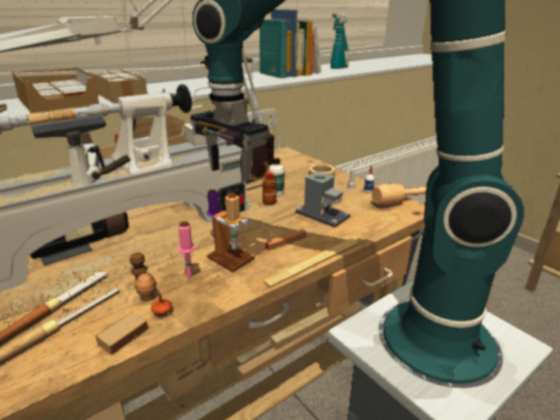

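Wrist view: handle top at about (282,228), flange (281,203), prongs on both sides. The purple look-alike at (405,245) is close to the far finger, so I'll measure that gap.

```bash
cat >> h.py <<'E'
def wray(d,p,r,u,v):
    f=foc(d);a=np.array([u-d['cx'],v-d['cy']]);n=np.linalg.norm(a);t=n/f
    q=np.array([*(a/max(n,1e-9)*np.sin(t)),np.cos(t)])
    T=np.array(d['tool_from_camera']);W=Rw(r)
    return p+W@T[:3,3], W@T[:3,:3]@q
def wpt(d,p,r,u,v,z):
    o,q=wray(d,p,r,u,v);return o+q*(z-o[2])/q[2]
def wcloud(d,p,r):
    f=foc(d);v,u=np.mgrid[:420,:560];a=np.stack([u-d['cx'],v-d['cy']],-1).astype(float);n=np.linalg.norm(a,axis=-1)+1e-9
    z=d['depth'];t=n/f;k=np.tan(t)/n
    q=np.stack([a[...,0]*k*z,a[...,1]*k*z,z],-1);T=np.array(d['tool_from_camera'])
    return (q@T[:3,:3].T+T[:3,3])@Rw(r).T+p
E
python3 - <<'E'
from h import *
np.set_printoptions(precision=4,suppress=True,linewidth=200)
o=ctrl.get_obs();print(o['clock'],o['tool_pos'])
d=np.load('/tmp/wrist1.npz');w=np.load('/tmp/w1pose.npz');c=wcloud(d,w['p'],w['r'])
print('table',np.median(c[150:180,210:240].reshape(-1,3),0))
def rep(n,s):
    print(n,len(s),np.median(s,0),(s.min(0)+s.max(0))/2,cv2.minAreaRect((s[:,:2]*1000).astype(np.float32)))
s=c[180:260,240:330].reshape(-1,3)
rep('handletop',s[(s[:,2]>.18)&(s[:,2]<.19)])
rep('handle',s[(s[:,2]>.135)&(s[:,2]<.18)])
rep('flange',s[(s[:,2]>.121)&(s[:,2]<.128)])
s=c[180:270,365:430].reshape(-1,3);s=s[(s[:,2]>.02)&(s[:,2]<.24)]
for a in np.arange(.02,.24,.02):
    q=s[(s[:,2]>a)&(s[:,2]<a+.02)]
    if len(q): print(a,len(q),q.min(0),q.max(0))
im=d['image'];cv2.imwrite('pics/w1z.png',cv2.resize(im[140:270,220:430][:,:,::-1],None,fx=3.7,fy=3.7,interpolation=cv2.INTER_NEAREST))
t=np.load('/tmp/top0.npz');c=cloud(t);s=c[185:203,220:240].reshape(-1,3);s=s[s[:,2]>.02];print('purple top',s.min(0),s.max(0)); s=s[s[:,2]>.17];print(s.min(0),s.max(0))
E
```

```text
1.85 [0.4711 0.1841 0.4299]
table [0.3963 0.1876 0.0001]
handletop 1085 [0.472  0.1836 0.1879] [0.4724 0.1814 0.185 ] ((472.0838317871094, 181.3827362060547), (25.412939071655273, 25.552827835083008), 12.92304801940918)
handle 426 [0.4695 0.1936 0.1604] [0.4705 0.1837 0.1575] ((467.3818054199219, 187.57826232910156), (29.676668167114258, 15.525870323181152), 43.15530014038086)
flange 741 [0.4672 0.1913 0.1249] [0.4783 0.1806 0.1245] ((478.8221435546875, 182.13392639160156), (76.38019561767578, 42.23687744140625), 11.781946182250977)
0.02 201 [0.5929 0.1051 0.02  ] [0.6903 0.1717 0.0399]
0.04 40 [0.5927 0.1148 0.0401] [0.6898 0.1716 0.0514]
0.08 419 [0.5796 0.1585 0.0809] [0.6182 0.1852 0.1   ]
0.1 204 [0.586  0.1627 0.1   ] [0.609  0.1788 0.12  ]
0.12000000000000001 208 [0.5862 0.1647 0.1201] [0.6092 0.1789 0.14  ]
0.13999999999999999 441 [0.5864 0.155  0.14  ] [0.6125 0.1785 0.1503]
0.22 8 [0.5163 0.2042 0.2395] [0.5226 0.205  0.2399]
purple top [0.3288 0.0199 0.0777] [0.6163 0.1838 1.5097]
[0.3288 0.0199 1.5097] [0.3288 0.0199 1.5097]
```

View pics/w1z.png

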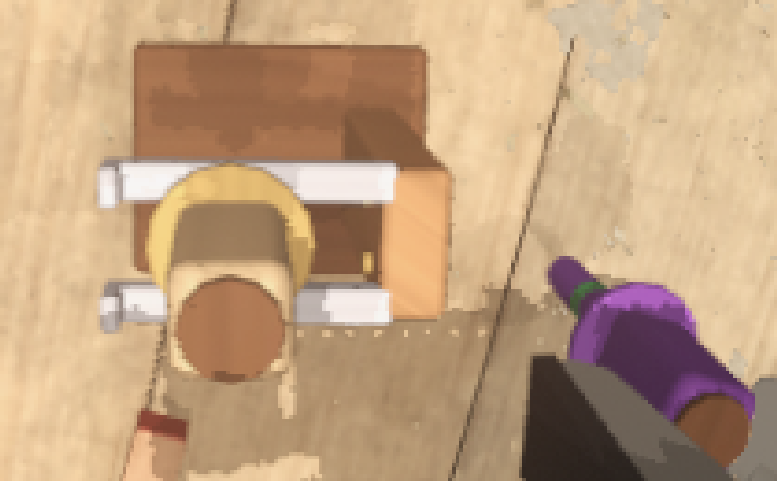

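Handle axis is (0.472, 0.1815), yaw about 12°, top at about 0.187 (0.185 expected). Descending to grasp.

>>> step_arm:
  rotation:
    - [0, 0, 0]
    - [0, 0, 0]
    - [0, 0, 0]
    - [0, 0, 0]
    - [0, 0, 0]
    - [0, 0, 0]
    - [0, 0, 0]
    - [0, 0, 0]
  linear:
    - [0.002, -0.005, -0.03]
    - [0.002, -0.005, -0.07]
    - [0.002, -0.005, -0.11]
    - [0.002, -0.005, -0.15]
    - [0.002, -0.005, -0.18]
    - [0.002, -0.005, -0.195]
    - [0.002, -0.005, -0.2]
    - [0.002, -0.005, -0.2]
  jaw: [1, 1, 1, 1, 1, 1, 1, 1]

```text
clock: 2.65
tool_pos: [0.4724, 0.1812, 0.3299]
eef_rot: [180.0, -0.0, 102.0]
wrist_force: [-0.0, -0.4, 0.2]
width: 0.0924
```

```bash
python3 - <<'E'
from h import *
o=ctrl.get_obs();print(o['tool_pos'],o['eef_rot'],o['wrist_force'],o['qd'])
E
```

```text
[0.47240427 0.18124065 0.32989787] [ 1.79985913e+02 -1.10842803e-03  1.01988466e+02] [-0.02175063 -0.36945934  0.19349006] [-0.13094475 -0.77395166  0.13239528 -0.48133568  0.02261738  0.25848913
 -0.12087886]
```

Well aligned; closing on the handle.

>>> step_arm:
  rotation:
    - [0, 0, 0]
    - [0, 0, 0]
    - [0, 0, 0]
    - [0, 0, 0]
    - [0, 0, 0]
    - [0, 0, 0]
    - [0, 0, 0]
    - [0, 0, 0]
  linear:
    - [0, 0, 0]
    - [0, 0, 0]
    - [0, 0, 0]
    - [0, 0, 0]
    - [0, 0, 0]
    - [0, 0, 0]
    - [0, 0, 0]
    - [0, 0, 0]
  jaw: [-1, -1, -1, -1, -1, -1, -1, -1]
  force: 40

```text
clock: 3.45
tool_pos: [0.4722, 0.1811, 0.3297]
eef_rot: [-180.0, 0.0, 102.0]
wrist_force: [-0.4, -0.7, -0.0]
width: 0.0299
```

>>> step_arm:
  rotation:
    - [0, 0, 0]
    - [0, 0, 0]
    - [0, 0, 0]
    - [0, 0, 0]
    - [0, 0, 0]
    - [0, 0, 0]
    - [0, 0, 0]
    - [0, 0, 0]
  linear:
    - [0, 0, 0]
    - [0, 0, 0]
    - [0, 0, 0]
    - [0, 0, 0]
    - [0, 0, 0.02]
    - [0, 0, 0.06]
    - [0, 0, 0.11]
    - [0, 0, 0.16]
  jaw: [-1, -1, -1, -1, -1, -1, -1, -1]
  force: 40

```text
clock: 4.25
tool_pos: [0.4721, 0.1809, 0.4109]
eef_rot: [-180.0, 0.0, 102.0]
wrist_force: [-0.4, 0.8, -0.8]
width: 0.0258
```

>>> step_arm:
  rotation:
    - [0, 0, 0]
    - [0, 0, 0]
    - [0, 0, 0]
    - [0, 0, 0]
    - [0, 0, 0]
    - [0, 0, 0]
    - [0, 0, 0]
    - [0, 0, 0]
  linear:
    - [0, 0, 0.04]
    - [0, 0, 0.08]
    - [0, 0, 0.11]
    - [0, 0, 0.12]
    - [0, 0, 0.12]
    - [0, 0, 0.12]
    - [0, 0, 0.12]
    - [0, 0, 0.12]
  jaw: [-1, -1, -1, -1, -1, -1, -1, -1]
  force: 40

```text
clock: 5.05
tool_pos: [0.4721, 0.1811, 0.4689]
eef_rot: [-179.9, 0.0, 102.0]
wrist_force: [-0.1, 0.6, -1.1]
width: 0.0254
```

```bash
python3 - <<'E'
from h import *
o=ctrl.get_obs();print(o['tool_pos'],o['eef_rot'],o['wrist_force'],o['width'])
np.savez('/tmp/w2pose.npz',p=o['tool_pos'],r=o['eef_rot'])
snap('wrist','wrist2');snap('scene','scene2')
E
```

```text
[0.47213958 0.1810783  0.46893689] [-1.79921328e+02  3.53713608e-02  1.01979434e+02] [-0.06607259  0.62746819 -1.11636931] 0.025412953711108407
```

View pics/wrist2.png

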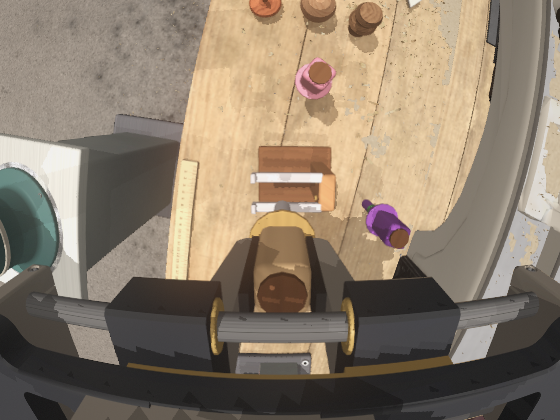

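View pics/scene2.png

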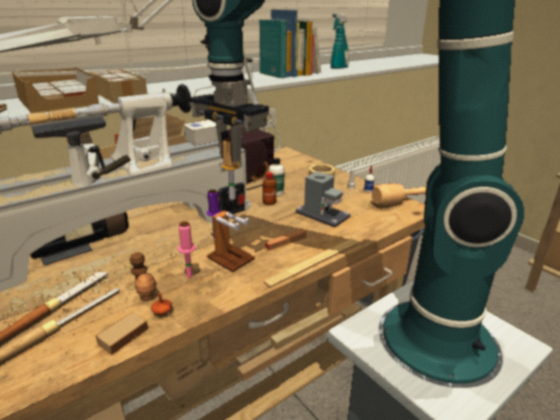

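The rod is held upright (width 25.4 mm) and clear of the hanger, tip at about z 0.179. Moving above the vice.

>>> step_arm:
  rotation:
    - [0, 0, 0]
    - [0, 0, 0]
    - [0, 0, 0]
    - [0, 0, 0]
    - [0, 0, 0]
    - [0, 0, 0]
    - [0, 0, 0]
    - [0, 0, 0]
  linear:
    - [0.01, -0.05, 0]
    - [0.025, -0.12, 0]
    - [0.04, -0.2, 0]
    - [0.055, -0.28, 0]
    - [0.07, -0.36, 0]
    - [0.085, -0.44, 0]
    - [0.1, -0.52, 0]
    - [0.115, -0.59, 0]
  jaw: [-1, -1, -1, -1, -1, -1, -1, -1]
  force: 40

```text
clock: 5.95
tool_pos: [0.5297, -0.1161, 0.4697]
eef_rot: [180.0, 0.0, 101.9]
wrist_force: [-0.4, -0.3, -1.9]
width: 0.0261
```

>>> step_arm:
  rotation:
    - [0, 0, 0]
    - [0, 0, 0]
    - [0, 0, 0]
    - [0, 0, 0]
    - [0, 0, 0]
    - [0, 0, 0]
    - [0, 0, 0]
    - [0, 0, 0]
  linear:
    - [0.011, -0.05, 0]
    - [0.016, -0.08, 0]
    - [0.02, -0.1, 0]
    - [0.021, -0.107, 0]
    - [0.021, -0.107, 0]
    - [0.021, -0.107, 0]
    - [0.021, -0.107, 0]
    - [0.021, -0.107, 0]
  jaw: [-1, -1, -1, -1, -1, -1, -1, -1]
  force: 40

```text
clock: 6.75
tool_pos: [0.5403, -0.1666, 0.4698]
eef_rot: [180.0, -0.0, 102.1]
wrist_force: [0.4, -0.5, -0.9]
width: 0.0261
```

```bash
python3 - <<'E'
from h import *
np.set_printoptions(precision=4,suppress=True)
o=ctrl.get_obs();print(o['clock'],o['tool_pos'],o['eef_rot'],o['wrist_force'],o['width'])
np.savez('/tmp/w3pose.npz',p=o['tool_pos'],r=o['eef_rot'])
d=snap('wrist','wrist3');s=snap('scene','scene3')
cv2.imwrite('pics/scene3z.png',cv2.resize(s['image'][90:250,240:430][:,:,::-1],None,fx=4,fy=3.7,interpolation=cv2.INTER_CUBIC))
E
```

```text
6.75 [ 0.5403 -0.1666  0.4698] [179.9886  -0.0155 102.0567] [ 0.3938 -0.4646 -0.8855] 0.026066137698296334
```

View pics/wrist3.png

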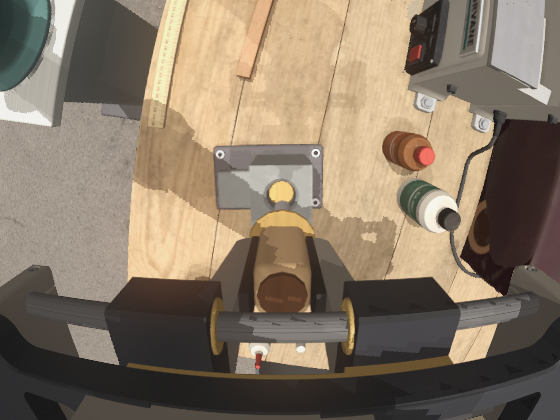

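View pics/scene3z.png

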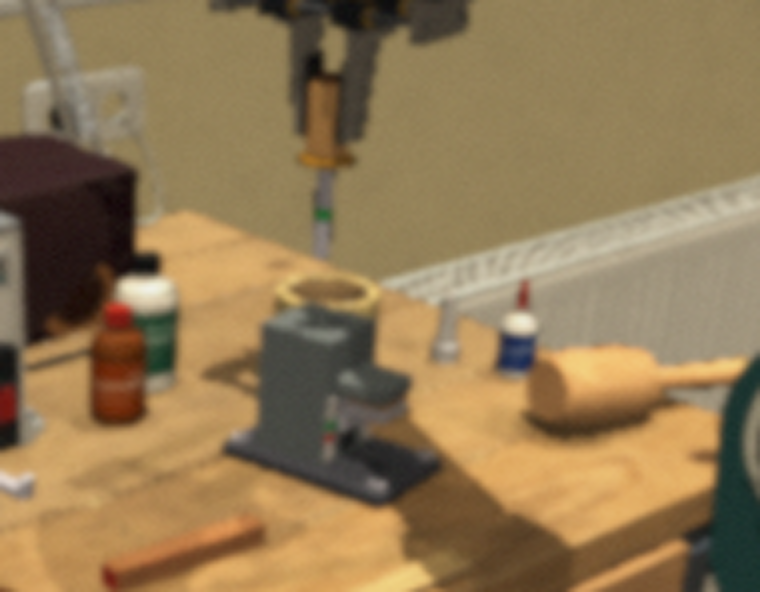

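The wrist view shows the bore and plunger at (281,190), just beyond the flange at (281,225). The scene view shows the rod hanging straight, with its tip well above the vice. Measuring the bore and the rod's tip.

```bash
python3 - <<'E'
from h import *
np.set_printoptions(precision=4,suppress=True,linewidth=180)
d=np.load('/tmp/wrist3.npz');w=np.load('/tmp/w3pose.npz');p,r=w['p'],w['r'];c=wcloud(d,p,r)
s=c[155:235,240:325].reshape(-1,3);q=s[(s[:,2]>.121)&(s[:,2]<.129)]
print('coltop',len(q),q.min(0),q.max(0),cv2.minAreaRect((q[:,:2]*1000).astype(np.float32)))
h=cv2.cvtColor(d['image'],cv2.COLOR_RGB2HSV)
print(c[192,281],c[225,281])
m=((c[...,2]>.1)&(c[...,2]<.118));m[:175]=0;m[212:]=0;m[:,:260]=0;m[:,305:]=0
q=c[m];print('plunger',len(q),q.mean(0),cv2.minEnclosingCircle((q[:,:2]*1000).astype(np.float32)))
q=c[(c[...,2]>.2)&(c[...,2]<.225)&(np.abs(c[...,0]-.54)<.04)&(np.abs(c[...,1]+.168)<.05)]
print('flange',len(q),q.min(0),q.max(0),np.median(q[:,2]) if len(q) else '')
if len(q): print(cv2.minEnclosingCircle((q[:,:2]*1000).astype(np.float32)))
b=c[60:75,290:330].reshape(-1,3);print('table',np.median(b,0))
# scene rod pixels
s=np.load('/tmp/scene3.npz');C=cloud(s)
g=(np.abs(C[...,0]-.54)<.04)&(np.abs(C[...,1]+.168)<.04)
for z in np.arange(.13,.3,.01):
    k=C[g&(C[...,2]>z)&(C[...,2]<z+.01)]
    if len(k): print(round(z,2),len(k),k.mean(0)[:2],np.ptp(k[:,:2],axis=0))
f=foc(s);cam=s['xyz'];W=Rw(s['attitude'])
for P in [(.54,-.168,.18),(.54,-.168,.215),(.54,-.168,.125)]:
    a=W.T@(np.array(P)-cam);print(P,a[0]/a[2]*f+s['cx'],a[1]/a[2]*f+s['cy'])
E
python3 - <<'E'
import cv2
im=cv2.imread('pics/scene3.png')[110:190,295:355]
cv2.imwrite('pics/s3zz.png',cv2.resize(im,None,fx=7,fy=7,interpolation=cv2.INTER_NEAREST))
E
```

```text
coltop 2406 [ 0.5029 -0.2071  0.121 ] [ 0.5784 -0.1311  0.1271] ((540.4420776367188, -169.32672119140625), (63.035545349121094, 64.48941802978516), 12.982784271240234)
[ 0.5408 -0.169   0.1095] [ 0.5383 -0.155   0.2654]
plunger 508 [ 0.5399 -0.1698  0.1098] ((540.2881469726562, -170.37222290039062), 15.510015487670898)
flange 43 [ 0.5343 -0.1639  0.2   ] [ 0.546  -0.1596  0.2107] 0.20509140314482682
((540.17431640625, -162.96380615234375), 5.953599452972412)
table [ 0.5468 -0.0127  0.    ]
0.18 10 [ 0.5384 -0.1612] [0.0073 0.0068]
0.19 13 [ 0.5372 -0.1606] [0.0104 0.0091]
0.2 16 [ 0.5374 -0.1617] [0.0073 0.0115]
0.21 16 [ 0.5372 -0.1613] [0.0099 0.0127]
0.22 19 [ 0.5387 -0.1604] [0.0145 0.0105]
0.23 15 [ 0.5379 -0.1607] [0.0168 0.0093]
0.24 13 [ 0.5387 -0.1616] [0.0124 0.0108]
0.25 13 [ 0.537 -0.162] [0.0102 0.012 ]
0.26 52 [ 0.5338 -0.1578] [0.0356 0.0378]
0.27 34 [ 0.5352 -0.1564] [0.0244 0.0279]
0.28 59 [ 0.5343 -0.1569] [0.0492 0.0305]
0.29 60 [ 0.5327 -0.1578] [0.0524 0.0301]
(0.54, -0.168, 0.18) 320.53969690096045 159.28875352221786
(0.54, -0.168, 0.215) 321.17081863730095 148.06644894973294
(0.54, -0.168, 0.125) 319.5788918392878 176.3733291532147
```

View pics/s3zz.png

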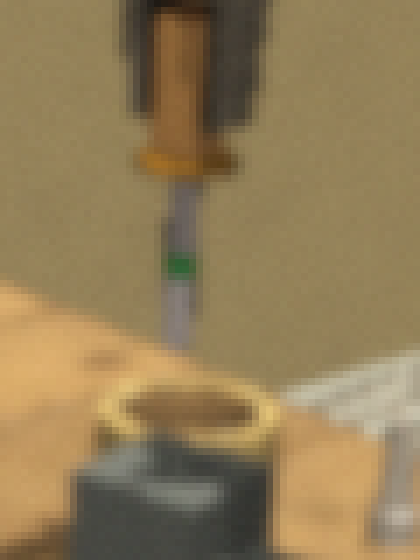

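The rod is vertical and its axis matches the TCP xy within about 1 mm. The bore is at (0.540,-0.1695). Lowering into the bore, stopping just above the plunger.

>>> step_arm:
  rotation:
    - [0, 0, 0]
    - [0, 0, 0]
    - [0, 0, 0]
    - [0, 0, 0]
    - [0, 0, 0]
    - [0, 0, 0]
    - [0, 0, 0]
    - [0, 0, 0]
  linear:
    - [-0.001, -0.002, -0.02]
    - [-0.001, -0.002, -0.05]
    - [-0.001, -0.002, -0.08]
    - [-0.001, -0.002, -0.1]
    - [-0.001, -0.002, -0.115]
    - [-0.001, -0.002, -0.125]
    - [-0.001, -0.002, -0.13]
    - [-0.001, -0.002, -0.13]
  jaw: [-1, -1, -1, -1, -1, -1, -1, -1]
  force: 50

```text
clock: 7.65
tool_pos: [0.5398, -0.1684, 0.4046]
eef_rot: [-180.0, 0.0, 102.0]
wrist_force: [-0.6, -0.2, -1.4]
width: 0.0256
```

```bash
python3 - <<'E'
from h import *
np.set_printoptions(precision=4,suppress=True)
o=ctrl.get_obs();print(o['clock'],o['tool_pos'],o['eef_rot'],o['wrist_force'],o['width'])
s=snap('scene','scene4')
cv2.imwrite('pics/s4z.png',cv2.resize(s['image'][120:230,280:360][:,:,::-1],None,fx=5.4,fy=5.4,interpolation=cv2.INTER_NEAREST))
E
```

```text
7.65 [ 0.5398 -0.1684  0.4046] [-179.9974    0.0046  101.9819] [-0.5937 -0.2017 -1.3598] 0.025627234493129456
```

View pics/s4z.png

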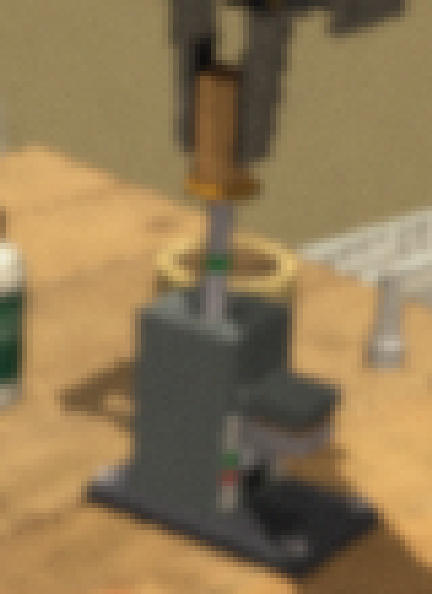

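The rod's end is in the bore with no contact force. Next a partial press, to calibrate contact against force.

>>> step_arm:
  rotation:
    - [0, 0, 0]
    - [0, 0, 0]
    - [0, 0, 0]
    - [0, 0, 0]
    - [0, 0, 0]
    - [0, 0, 0]
    - [0, 0, 0]
    - [0, 0, 0]
  linear:
    - [0, -0.001, -0.004]
    - [0, -0.001, -0.008]
    - [0, -0.001, -0.012]
    - [0, -0.001, -0.016]
    - [0, -0.001, -0.02]
    - [0, -0.001, -0.024]
    - [0, -0.001, -0.028]
    - [0, -0.001, -0.028]
  jaw: [-1, -1, -1, -1, -1, -1, -1, -1]
  force: 50

```text
clock: 8.5
tool_pos: [0.5399, -0.1689, 0.3907]
eef_rot: [180.0, 0.0, 102.0]
wrist_force: [-1.1, 1.8, 4.3]
width: 0.0256
```

>>> step_arm:
  rotation:
    - [0, 0, 0]
    - [0, 0, 0]
    - [0, 0, 0]
    - [0, 0, 0]
    - [0, 0, 0]
    - [0, 0, 0]
    - [0, 0, 0]
    - [0, 0, 0]
  linear:
    - [0, 0, -0.004]
    - [0, 0, -0.008]
    - [0, 0, -0.012]
    - [0, 0, -0.016]
    - [0, 0, -0.02]
    - [0, 0, -0.02]
    - [0, 0, -0.02]
    - [0, 0, -0.02]
  jaw: [-1, -1, -1, -1, -1, -1, -1, -1]
  force: 50

```text
clock: 9.3
tool_pos: [0.5399, -0.169, 0.381]
eef_rot: [180.0, 0.0, 102.0]
wrist_force: [-1.1, 0.9, 5.8]
width: 0.0255
```

```bash
python3 - <<'E'
from h import *
np.set_printoptions(precision=4,suppress=True)
o=ctrl.get_obs();print(o['clock'],o['tool_pos'],o['eef_rot'],o['wrist_force'],o['width'])
s=snap('scene','scene5')
cv2.imwrite('pics/s5z.png',cv2.resize(s['image'][120:230,280:360][:,:,::-1],None,fx=5.4,fy=5.4,interpolation=cv2.INTER_NEAREST))
E
```

```text
9.3 [ 0.5399 -0.169   0.381 ] [179.9689   0.0069 101.9829] [-1.1175  0.9348  5.8332] 0.02554900983433386
```

View pics/s5z.png

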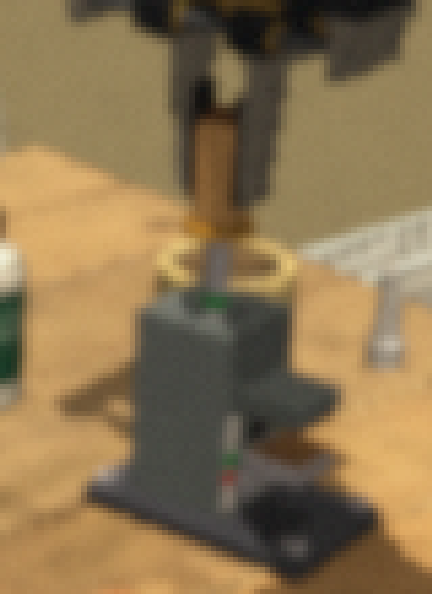

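```bash
python3 - <<'E'
from h import *
np.set_printoptions(precision=4,suppress=True,linewidth=200)
for n,tz in (('scene3',.4698),('scene4',.4046),('scene5',.381)):
    s=np.load('/tmp/%s.npz'%n);im=s['image'].astype(int);f=foc(s);cam=s['xyz'];W=Rw(s['attitude'])
    g=im[...,1]-np.maximum(im[...,0],im[...,2])
    m=(g>12);m[:,:310]=0;m[:,332:]=0
    v,u=np.nonzero(m);k=v<190;
    wt=g[v,u]
    print(n,'stripe',u[k].mean(),(v[k]*wt[k]).sum()/wt[k].sum(),v[k].min(),v[k].max(),'scale',u[~k].mean(),v[~k].mean(),v[~k].min(),v[~k].max())
    # height of stripe mid: ray at vertical plane through front of rod
    P0=np.array([.540-.0045,-.1695+.0045,0]);uu=u[k].mean();vv=(v[k]*wt[k]).sum()/wt[k].sum()
    r=W@np.array([(uu-s['cx'])/f,(vv-s['cy'])/f,1]);t=((P0-cam)[:2]@r[:2])/(r[:2]@r[:2]);q=cam+t*r
    print('  stripe mid z',q,'expected',tz-.2897+.039)
a=cv2.imread('pics/scene4.png')[185:228,305:352];b=cv2.imread('pics/scene5.png')[185:228,305:352]
cv2.imwrite('pics/cmp.png',cv2.resize(np.hstack([a,b]),None,fx=8,fy=8,interpolation=cv2.INTER_CUBIC))
E
```

```text
scene3 stripe 320.2857142857143 147.56666666666666 146 149 scale 322.0 204.5 204 205
  stripe mid z [ 0.538  -0.1624  0.2182] expected 0.2191
scene4 stripe 319.5 168.26859504132233 167 169 scale 322.0 204.5 204 205
  stripe mid z [ 0.5373 -0.1632  0.1534] expected 0.1539
scene5 stripe 319.4375 175.36516853932585 174 177 scale 322.0 204.5 204 205
  stripe mid z [ 0.5366 -0.1639  0.1305] expected 0.1303
```

View pics/cmp.png

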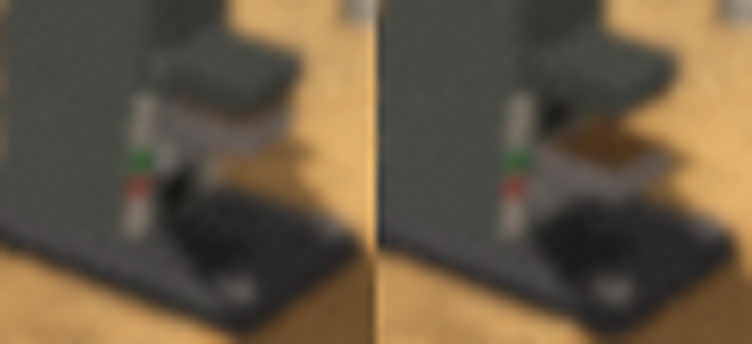

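The stripe height fits the prediction (0.1305 vs 0.1303 m), so travel is about 18.7 mm. The picture shows the jaw's edge (row ~140) just above the green mark (~150–170). About 5 mm to go.

>>> step_arm:
  rotation:
    - [0, 0, 0]
    - [0, 0, 0]
    - [0, 0, 0]
    - [0, 0, 0]
    - [0, 0, 0]
    - [0, 0, 0]
    - [0, 0, 0]
    - [0, 0, 0]
  linear:
    - [0, 0, -0.002]
    - [0, 0, -0.004]
    - [0, 0, -0.006]
    - [0, 0, -0.008]
    - [0, 0, -0.01]
    - [0, 0, -0.01]
    - [0, 0, -0.01]
    - [0, 0, -0.01]
  jaw: [-1, -1, -1, -1, -1, -1, -1, -1]
  force: 50

```text
clock: 10.15
tool_pos: [0.5399, -0.169, 0.3762]
eef_rot: [180.0, 0.0, 102.0]
wrist_force: [-2.1, 0.9, 8.8]
width: 0.026
```

>>> step_arm:
  rotation:
    - [0, 0, 0]
    - [0, 0, 0]
    - [0, 0, 0]
    - [0, 0, 0]
    - [0, 0, 0]
    - [0, 0, 0]
    - [0, 0, 0]
    - [0, 0, 0]
  linear:
    - [0, 0, 0]
    - [0, 0, 0]
    - [0, 0, 0]
    - [0, 0, 0]
    - [0, 0, 0]
    - [0, 0, 0]
    - [0, 0, 0]
    - [0, 0, 0]
  jaw: [-1, -1, -1, -1, -1, -1, -1, -1]
  force: 50

```text
clock: 10.95
tool_pos: [0.5399, -0.169, 0.3762]
eef_rot: [180.0, 0.0, 102.0]
wrist_force: [-1.4, 0.3, 7.9]
width: 0.0258
```

```bash
python3 - <<'E'
from h import *
np.set_printoptions(precision=4,suppress=True)
o=ctrl.get_obs();print(o['clock'],o['tool_pos'],o['eef_rot'],o['wrist_force'],o['width'])
s=snap('scene','scene6');t=snap('top','top6')
im=s['image'].astype(int);g=im[...,1]-np.maximum(im[...,0],im[...,2]);m=g>12;m[:,:310]=0;m[:,332:]=0;m[190:]=0
v,u=np.nonzero(m);print('stripe',u.mean() if len(u) else 0,v, g[v,u])
a=s['image'][185:228,305:352,::-1];b=s['image'][150:193,295:342,::-1]
cv2.imwrite('pics/cmp6.png',cv2.resize(np.hstack([a,b]),None,fx=8,fy=8,interpolation=cv2.INTER_CUBIC))
E
```

```text
10.95 [ 0.5399 -0.169   0.3762] [179.9575   0.0074 101.9811] [-1.3659  0.2898  7.8932] 0.02577648528148929
stripe 319.7 [176 176 176 176 176 176 177 177 177 177 177 177 178 178 178 178 178 179
 179 179] [17 21 20 23 22 14 21 32 35 37 33 20 24 28 32 27 16 14 14 15]
```

View pics/cmp6.png

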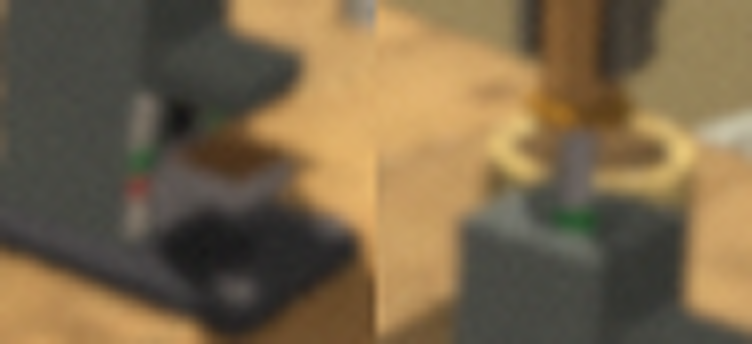

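View pics/top6.png

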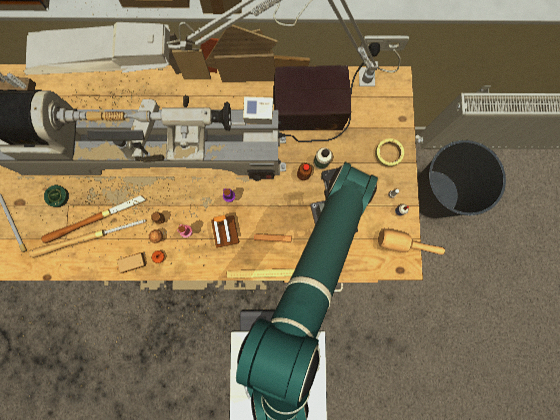

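The jaw's edge is level with the green mark, above the red one. The stripe is at the bore's rim, with its lower part inside. Travel is about 23.5 mm and the force is steady. The bystanders are where they were, so I'm handing in.

```bash
python3 -c "
from h import *
print(ctrl.close_job()); o=ctrl.get_obs();print(o['clock'],o['tool_pos'],o['wrist_force'],o['width'])"
```

```text
the job is handed in; nothing more can be done
None
the job is handed in; nothing more can be done
```

The push rod is off its hanger and in the bore, holding the plunger down about 23.5 mm with the lower jaw in the green band. I handed the job in at about 11 s, still gripping the rod at 50 N.

- **Jaw and stripe:** in the last scene picture the jaw's top edge is level with the green mark and above the red one. The rod's green stripe is at the bore's rim.
- **Stability:** the tool height held at 0.3762 m over the last 0.8 s. The grip width (25.5–26 mm) matches the handle, so there was no sign of slipping.
- **Force, a slight mismatch:** once the rod's weight is allowed for, the push read about 9 N, against the 10 N expected at 24 mm. At the partial press it read about 7 N, where about 8.6 N was expected. I went by the stripe and jaw in the pictures, since they agreed with the tool height to about 1 mm.
- **Other things on the bench:** by eye, the things visible in the last top view are where they were, including the cherry blank and the pink and purple look-alikes.

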